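Unlatch the bracket pen

TASK

Two small plywood parts pens stand on the bench, each shut by a barred gate with a gravity latch. On the pen that holds the black bracket with the big round hole, lift the latch bar, which has a thumb lever, out of its catch, swing that gate open to about a right angle and leave it so with the latch let go. Leave the gate of the other pen, which holds two aluminium blocks, shut.

Things in the scene. Friction and masses are not known exactly. Their poses are not given: they have to be found in the camera images.
- pen_lever (a point): Middle of the thumb lever on the gate to open: upright steel paddle 12 mm thick (x, points into the pen), 24 wide (y, points to the hinge), 34 high, 148 mm above the bench at rest. It stands on the level latch bar (10 thick, 14 high, 18 mm clear above the gate), which turns on a pivot 80 mm to +y, 23 mm lower. Lifted 22 mm, the lever tilts 0.28 rad and shifts 9 mm to +y; its stop is at 40 mm.
- pen_hinge (a point): Point on the vertical hinge line of the same gate, 148 mm above the bench, 120 mm level distance from the lever. Axes turn with the gate: shut, x points into the pen, y from free end to hinge, z up. The bar's nose lies between two steel cheeks (tops 140 mm high) on the post at the free end; a 12 mm lift of the lever frees it. Let go, the bar falls: keep it up until the gate has swung 0.15 rad.
- pen_gate (a joint): Opening of this gate in rad: 0 shut, grows as it swings out towards the robot (clockwise from above, hinge at its left end seen from the robot), stop 1.75. Barred dark steel, 184 mm long, top at 100 mm. Needs under 2 N at the lever; stays where it is left. Its pen: open-topped plywood bay 240 wide, 160 deep, 90 mm high, with a flat black bracket with a 58 mm hole inside.
- other_gate (a joint): Opening in rad of the gate of the other pen, which is the same but holds two aluminium blocks: 0 shut. Latched, it has about 0.02 of play. The pens stand side by side, either one on the left.

How it is judged:
By the outcome, as a careful person would: the job done as asked, in the order asked, and still so for the second after the job is handed in, with the robot touching nothing.
It also fails if it takes over 34 s, if anything falls off the work surface, if the arm or the gripper's body presses on something with over 40 N, if the wrist force passes 120 N, or if a joint passes its speed limit or range.

ROBOT

A 7-joint arm with a two-finger parallel gripper is mounted at the origin on the work surface. World frame = base frame: x ahead of the robot, y to its left, z up, the work surface at z = 0. Lengths are in m, angles in degrees, forces in N, time in s.
With the tool pointing down it reaches from about 0.425 to 0.875 m from the base axis. Payload 8.4 kg.
Tool frame: the origin (TCP) lies at the very end of the fingers, on their centre line; the grasp point (between the pads) lies 19 mm behind it (bot.grasp_offset is the distance from the TCP to the grasp point, in m); z points along the fingers, y is the direction in which the jaws open and shut (so a half turn about z gives the same grasp; the last joint's range is limited). The gripper opens to 85 mm and grips with 20 to 120 N. Pads are 22 mm wide; open, the fingers measure 114 mm over their backs; the gripper's body (76 mm by 85 mm) begins 54 mm behind the grasp point. The pads swing forward as they close: fully open they stand 13 mm farther back than shut.
Start: joints at [66.738, 19.091, 2.286, 83.961, -0.768, 76.965, -3.352], TCP at [0.196, -0.62, 0.21] pointing down, gripper open.
Joint ranges: [-147.57, 147.57], [-21.85, 119.76], [-74.77, 79.35], [14.55, 137.4], [-85.83, 265.84], [4.83, 119.75], [-152.11, 152.11]. Speed limits (degrees/s): [127.2, 127.2, 159.86, 159.86, 180, 180, 180].

INTERFACE

Orientations are given as [roll, pitch, yaw] about the fixed x, y, z axes, in that order (R = Rz(yaw) Ry(pitch) Rx(roll)).
In Python, from workcell import bot, vision gives the robot as it stands.
- The arm moves only by the tool carry_out, never from a script. Its argument "commands" is one flat list of numbers, 7 for each row, row after row: the turn, a rotation vector about the tool's x, y, z in degrees, then the shift along the tool's x, y, z in cm, then the closure, from 0 (fully open) to 1 (shut). A call has 1 to 20 rows; each row shifts and turns the pose as measured when the row begins, along the tool's axes as they then stand; what a row does not reach is not made up. A row lasts 1/12 s, in which the tool goes at most 41.7 mm and 7.16 degrees, less where a joint would pass 70% of its speed; a pose out of reach is approached as far as the arm can. A call with a gripper value outside its range is refused whole. The fingers move at their own pace and stop on an object; "newtons" is the grip in N (left out, the last holds). Time passes only in rows, so rows that do not move let the fingers close. It gives the time, the measured TCP pose, the force and the opening at its end, in the units of the state.
- bot.get_obs(): the state, without advancing time (a new reading comes with each control period).
- vision.read_camera(name): name is "side" or "top"; returns (picture, depth): 400x640x3 uint8, red, green, blue; 400x640 float32, m along the optical axis (not along the pixel's ray), 0 where there is no reading.
- vision.calibration(name): a dict with "intrinsics" (3x3 intrinsics, pixels), "eye" and "rotation" of the camera in the world. Camera axes: x right, y up, looking along -z (the intrinsics and any distortion apply to the point x, -y, -z); pixel columns grow to the right and rows downward; lengths in m; the calibration is good to about 2 mm. A picture is of the moment at which its call begins. calibration takes no time and is no camera call.
- bot.close_job(): hands the job in, once; it reports no verdict.
The state is a dict: "time_s": time; "joints": joint angles; "joint_velocities": joint speeds; "tau": joint torques, N m; "ee_pos": TCP position; "eef_rot": TCP orientation; "ft_force": force on the tool from outside, world axes, zero at the start; "moment": the same for the moment, N m; "opening": opening from 0.0 (shut) to 1.0 (fully open).
Only numpy, scipy, OpenCV 4.12 (cv2) and the standard library are available. Lean on these libraries where they do the work, as an engineer would, in place of code of your own. Each camera call takes 0.05 s, during which the arm holds its last target. There are 200 camera calls.

## Working session

There is one attempt and no reset: what is moved stays moved. The work goes in short steps, Python scripts to look and compute and a tool call to move; the robot and the scene stay as the last step left them, time stands still between calls to the robot, and variables do not carry over. Pictures are saved under pics/ and viewed, on a budget of 10 in all, crops included, one or two more only if the job needs it, and the job is handed in when it is done.

Besides the shell and the picture viewer there is one more tool, called after ">>>" as a command line: name --argument value ..., lists and objects as JSON in quotes. carry_out: Moves the arm, as the interface text tells. Its arguments: {"type":"object","properties":{"commands":{"type":"array","items":{"type":"number"}},"newtons":{"type":"number"}},"required":["commands"]}

```bash
mkdir -p pics; ls; cat > h.py <<'E'
import numpy as np, cv2
from workcell import bot, vision
def pts(name):
    im,d=vision.read_camera(name); c=vision.calibration(name)
    K=np.array(c['intrinsics']);v,u=np.mgrid[:400,:640]
    x=(u-K[0,2])/K[0,0]*d; y=(v-K[1,2])/K[1,1]*d
    P=np.stack([x,-y,-d],-1)@np.array(c['rotation']).T+np.array(c['eye'])
    P[d==0]=np.nan
    return im,d,P
E
python3 - <<'E'
from h import *
for n in('top','side'):
    im,d,P=pts(n); cv2.imwrite(f'pics/{n}0.png',im[...,::-1]); np.savez(f'{n}0.npz',im=im,P=P)
    print(vision.calibration(n))
print(bot.get_obs())
E
```

```text
picsTraceback (most recent call last):
  File "<stdin>", line 3, in <module>
  File "h.py", line 7, in pts
    P=np.stack([x,-y,-d],-1)@np.array(c['rotation']).T+np.array(c['eye'])
      ~~~~~~~~~~~~~~~~~~~~~~~~~~~~~~~~~~~~~~~~~~~~~~~~^~~~~~~~~~~~~~~~~~~
ValueError: operands could not be broadcast together with shapes (400,640) (3,)
```

```bash
python3 - <<'E'
from h import *
for n in('top','side'):
    print(n,vision.calibration(n))
E
```

```text
top {'intrinsics': array([[494.36719745,   0.        , 319.22737489],
       [  0.        , 494.36719745, 194.12396645],
       [  0.        ,   0.        ,   1.        ]]), 'eye': array([0.47652959, 0.01963218, 1.12010334]), 'rotation': array([  6.03632861,   1.20717755, -90.81646224])}
side {'intrinsics': array([[454.74696987,   0.        , 319.5862386 ],
       [  0.        , 454.74696987, 200.47932844],
       [  0.        ,   0.        ,   1.        ]]), 'eye': array([ 0.44188218, -0.64358687,  0.54863677]), 'rotation': array([ 57.92944239,  -0.97982769, -11.18349778])}
```

```bash
sed -i "s/np.array(c\['rotation'\]).T/Rotation.from_euler('xyz',c['rotation'],degrees=True).as_matrix().T/; 1a from scipy.spatial.transform import Rotation" h.py
python3 - <<'E'
from h import *
for n in('top','side'):
    im,d,P=pts(n); cv2.imwrite(f'pics/{n}0.png',im[...,::-1]); np.savez(f'{n}0.npz',im=im,P=P)
    print(n,np.nanpercentile(P[...,2],[1,10,50,90,99]))
print(bot.get_obs())
E
```

```text
top [-7.55506989e-01 -5.34975294e-01  4.73995531e-04  3.83454136e-02
  1.04849706e-01]
side [-7.49673412e-01 -3.45611695e-01  3.41100643e-04  9.07901097e-02
  2.36364233e-01]
{'time_s': 0.15, 'joints': array([66.73842569, 19.12179315,  2.28521221, 83.99646905, -0.76797342,
       76.96224796, -3.35263144]), 'joint_velocities': array([ 0.02645549, -0.17977842, -0.00158666, -0.25218055, -0.01803403,
       -0.03225893,  0.00659776]), 'tau': array([ 1.63439003e-03, -6.59044504e+01,  1.36635449e+00, -4.05871081e+01,
        1.68039784e-02,  9.76532319e-03,  3.70348607e-05]), 'ee_pos': array([ 0.1961757 , -0.61933801,  0.20935845]), 'eef_rot': array([-1.79934869e+02,  4.24536721e-03,  1.75755865e+01]), 'ft_force': array([ 0.48774353, -0.40299736, -0.1577644 ]), 'moment': array([-0.05393727, -0.00329699,  0.03582471]), 'opening': 1.000605711215706}
```

View pics/top0.png

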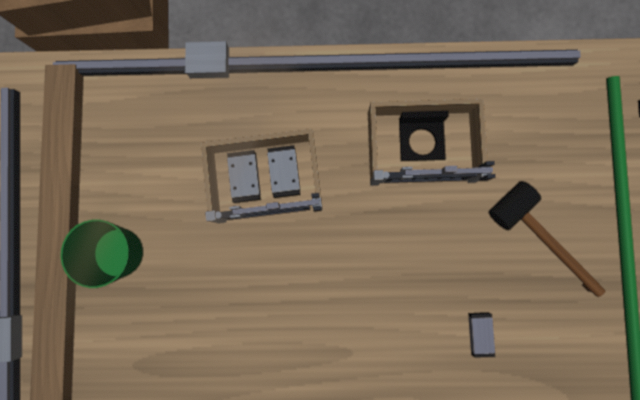

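View pics/side0.png

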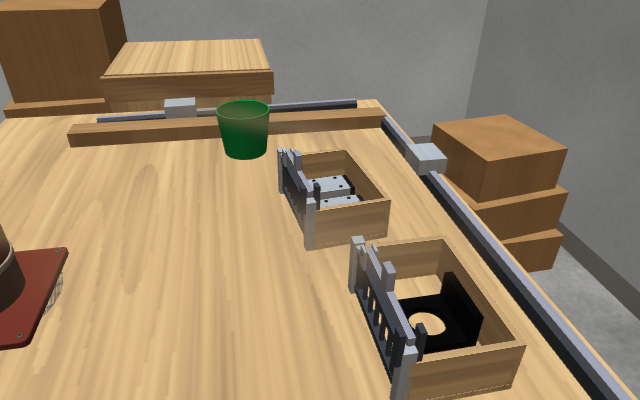

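The bracket pen is the right one. In the top view its hinge is at about (378,175) and its free end at about (490,172). In the side view the hinge post is at (357,260), the lever at about (390,270) and the catch at about (415,335). Next I measure the parts standing above the gate top.

```bash
python3 - <<'E'
import numpy as np,cv2
for n,(r0,r1,c0,c1) in dict(top=(150,195,360,505),side=(225,400,335,450)).items():
    f=np.load(n+'0.npz');P=f['P'][r0:r1,c0:c1]; z=P[...,2]
    for lo,hi in((.08,.105),(.112,.128),(.128,.142),(.142,.18)):
        m=((z>lo)&(z<hi)).astype(np.uint8)
        k,l,s,_=cv2.connectedComponentsWithStats(m)
        for i in range(1,k):
            if s[i,4]<6: continue
            q=P[l==i]; print(n,lo,s[i,:5]+[c0,r0,0,0,0],q.min(0).round(3),q.max(0).round(3),q.mean(0).round(3))
    im=f['im'][r0:r1,c0:c1,::-1]; cv2.imwrite(f'pics/{n}c.png',cv2.resize(im,None,fx=(5 if n=='top' else 3.4),fy=(5 if n=='top' else 3.4),interpolation=2))
E
```

```text
top 0.08 [372 150  11  32 131] [ 0.612 -0.091  0.082] [ 0.678 -0.073  0.103] [ 0.649 -0.078  0.09 ]
top 0.08 [479 150   9  18  87] [ 0.635 -0.314  0.081] [ 0.675 -0.295  0.104] [ 0.659 -0.305  0.089]
top 0.08 [384 170  21  10 135] [ 0.615 -0.137  0.085] [ 0.632 -0.095  0.105] [ 0.622 -0.116  0.1  ]
top 0.08 [412 174  77   8 234] [ 0.607 -0.311  0.081] [ 0.624 -0.154  0.105] [ 0.618 -0.233  0.098]
top 0.112 [483 163   9   5  17] [ 0.633 -0.31   0.112] [ 0.641 -0.295  0.128] [ 0.636 -0.3    0.121]
top 0.112 [401 169   5   2   6] [ 0.628 -0.135  0.117] [ 0.632 -0.128  0.126] [ 0.629 -0.131  0.121]
top 0.112 [378 171   4   4   6] [ 0.623 -0.088  0.112] [ 0.629 -0.082  0.113] [ 0.626 -0.085  0.113]
top 0.112 [481 173  10   1  10] [ 0.619 -0.307  0.12 ] [ 0.62  -0.288  0.127] [ 0.62  -0.298  0.123]
top 0.112 [410 175  17   1  17] [ 0.617 -0.178  0.119] [ 0.618 -0.145  0.128] [ 0.618 -0.162  0.123]
top 0.112 [445 174  17   1  17] [ 0.618 -0.248  0.119] [ 0.619 -0.216  0.128] [ 0.619 -0.232  0.123]
top 0.112 [483 175  10   5  17] [ 0.607 -0.311  0.113] [ 0.616 -0.295  0.126] [ 0.61  -0.3    
[... 1030 characters left out ...]
60 249  41  77 258] [ 0.611 -0.283  0.112] [ 0.621 -0.126  0.128] [ 0.618 -0.2    0.123]
side 0.112 [376 255   2   4   6] [ 0.632 -0.148  0.121] [ 0.634 -0.146  0.126] [ 0.633 -0.147  0.124]
side 0.112 [406 332  20  18 157] [ 0.62  -0.31   0.112] [ 0.643 -0.293  0.128] [ 0.633 -0.306  0.122]
side 0.112 [393 334  12  20 113] [ 0.608 -0.311  0.112] [ 0.617 -0.293  0.128] [ 0.611 -0.305  0.12 ]
side 0.128 [360 243  56 101 999] [ 0.608 -0.311  0.128] [ 0.634 -0.125  0.142] [ 0.622 -0.237  0.133]
side 0.128 [415 323  13  18 161] [ 0.634 -0.311  0.128] [ 0.643 -0.293  0.141] [ 0.638 -0.303  0.137]
side 0.142 [381 261  15  26 293] [ 0.618 -0.23   0.142] [ 0.63  -0.204  0.166] [ 0.623 -0.221  0.157]
```

View pics/topc.png

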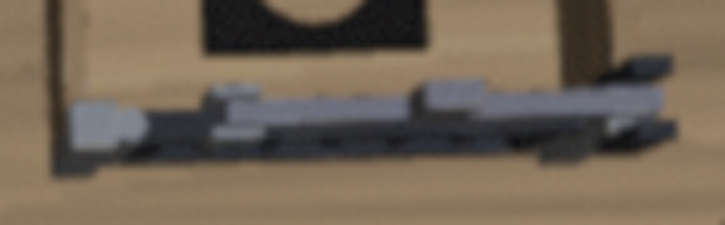

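View pics/sidec.png

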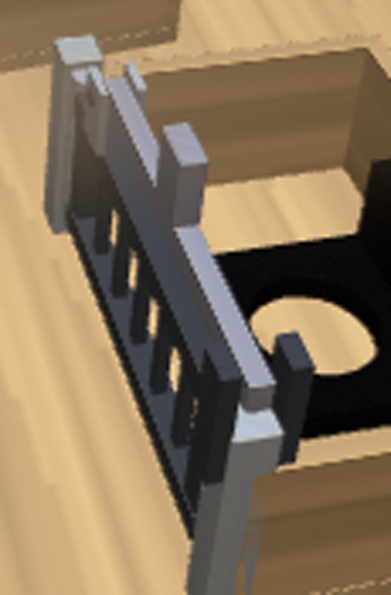

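>>> carry_out --commands '[0,0,0,3.3,-1.58,0,0,0,0,0,3.3,-1.58,0,0,0,0,0,3.3,-1.58,0,0,0,0,0,3.3,-1.58,0,0,0,0,0,3.3,-1.58,0,0,0,0,0,3.3,-1.58,0,0,0,0,0,3.3,-1.58,0,0,0,0,0,3.3,-1.58,0,0,0,0,0,3.3,-1.58,0,0,0,0,0,3.3,-1.58,0,0,0,0,0,3.3,-1.58,0,0,0,0,0,3.3,-1.58,0,0,0,0,0,3.3,-1.58,0,0,0,0,0,3.3,-1.58,0,0,0,0,0,3.3,-1.58,0,0,0,0,0,3.3,-1.58,0,0]'

```text
time_s: 1.48
ee_pos: [0.6327, -0.2107, 0.2025]
eef_rot: [-179.7, 0.5, 16.4]
ft_force: [-0.5, -1.2, -0.2]
opening: 0.998
```

>>> carry_out --commands '[0,0,-7,0,0,0,0,0,0,-7,0,0,0,0,0,0,-7,0,0,0,0,0,0,-7,0,0,0,0,0,0,-7,0,0,0,0,0,0,-7,0,0,0,0,0,0,-7,0,0,0,0,0,0,-7,0,0,0,0,0,0,-7,0,0,0,0,0,0,-7,0,0,0,0,0,0,0,0,0,0,0]'

```text
time_s: 2.4
ee_pos: [0.6381, -0.1951, 0.1961]
eef_rot: [-179.1, -0.6, 88.5]
ft_force: [0.4, 0.3, 0.6]
opening: 0.999
```

```bash
cat >> h.py <<'E'
def delta(p,rpy):
    o=bot.get_obs(); R=Rotation.from_euler('xyz',o['eef_rot'],degrees=True)
    T=Rotation.from_euler('xyz',rpy,degrees=True)
    print('turn',(R.inv()*T).as_rotvec(degrees=True).round(2),'shift cm',(100*R.inv().apply(np.array(p)-o['ee_pos'])).round(2),'j',o['joints'].round(1))
E
python3 -c "
from h import *
delta([.623,-.218,.136],[180,0,90])"
```

```text
turn [-0.91 -0.61 -1.47] shift cm [-2.39 -1.36  6.01] j [ 33.3  24.9 -27.6  79.9  10.9  78.9   4.2]
```

>>> carry_out --commands '[-0.5,-0.3,-0.7,-1.2,-0.7,0,0,-0.4,-0.3,-0.7,-1.2,-0.7,0,0,0,0,0,0,0,1,0,0,0,0,0,0,1,0,0,0,0,0,0,1,0,0,0,0,0,0,0,0]'

```text
time_s: 2.9
ee_pos: [0.6232, -0.2176, 0.1613]
eef_rot: [-179.9, -0.1, 89.0]
ft_force: [-0.3, -0.1, -1.2]
opening: 0.999
```

```bash
python3 -c "
from h import *
delta([.623,-.218,.136],[180,0,90])"
```

```text
turn [-0.11 -0.12 -1.03] shift cm [-0.05 -0.01  2.53] j [ 35.7  24.4 -27.2  84.6  11.2  73.8   6.4]
```

>>> carry_out --commands '[0,0,-0.5,0,0,1.1,0,0,0,-0.5,0,0,1.2,0,0,0,0,0,0,0,0.6,0,0,0,0,0,0,0.6,0,0,0,0,0,-0.04,0.7]' --newtons 30

```text
time_s: 3.32
ee_pos: [0.6232, -0.2144, 0.1334]
eef_rot: [-179.7, -0.3, 90.1]
ft_force: [0.5, -0.2, 0.7]
opening: 0.602
```

```bash
python3 -c "
from h import *
delta([.623,-.218,.136],[180,0,90])
im,d,P=pts('side');a=cv2.resize(im[140:400,240:500,::-1],None,fx=2.3,fy=2.3);cv2.imwrite('pics/s1.png',a)"
```

```text
turn [-0.31 -0.29  0.13] shift cm [-0.36 -0.02 -0.26] j [ 35.6  25.6 -27.2  86.4  11.8  71.3   6.9]
```

View pics/s1.png

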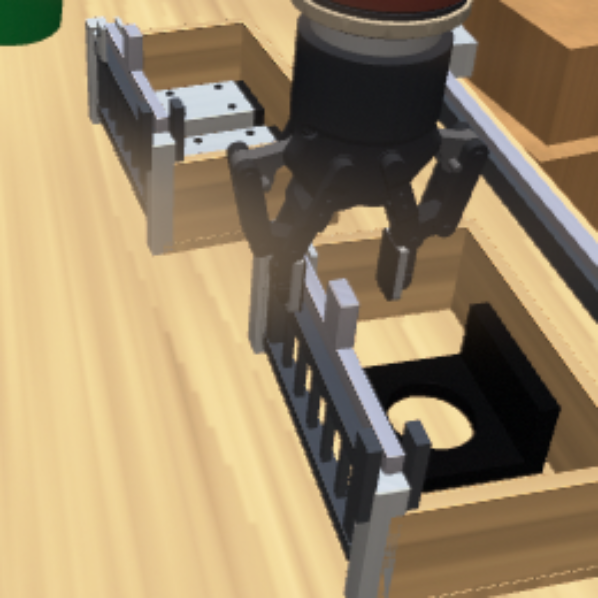

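>>> carry_out --commands '[0,0,0,-0.36,0,-0.2,0.8,0,0,0,0,0,-0.05,0.9,0,0,0,0,0,-0.05,1,0,0,0,0,0,-0.05,1,0,0,0,0,0,-0.05,1,0,0,0,0,0,-0.05,1,0,0,0,0,0,-0.05,1]'

```text
time_s: 3.95
ee_pos: [0.6236, -0.2172, 0.1396]
eef_rot: [-179.7, -0.3, 90.2]
ft_force: [0.6, 0.2, -4.4]
opening: 0.126
```

```bash
python3 -c "
from h import *
delta([.623,-.218,.136],[180,0,90])
im,d,P=pts('side');a=cv2.resize(im[140:400,240:500,::-1],None,fx=2.3,fy=2.3);cv2.imwrite('pics/s2.png',a)"
```

```text
turn [-0.27 -0.34  0.18] shift cm [-0.08 -0.05  0.36] j [ 35.8  25.5 -27.2  85.8  11.7  71.9   7.3]
```

View pics/s2.png

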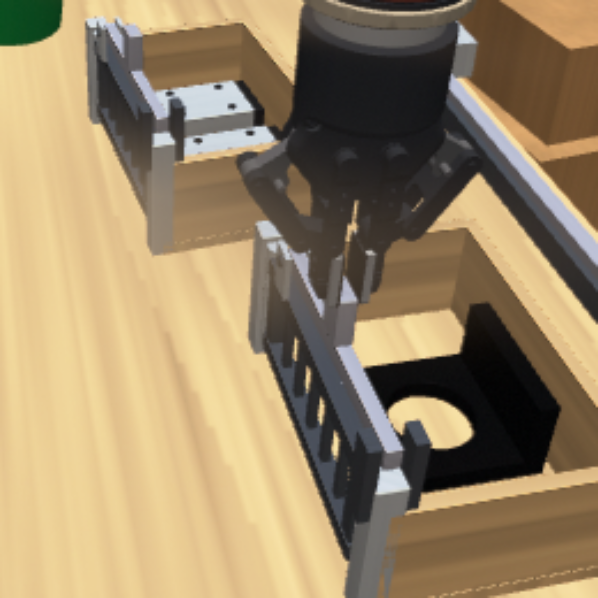

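>>> carry_out --commands '[0,-2.7,0,0.07,0,-0.42,1,0,-2.7,0,0.07,0,-0.42,1,0,-2.7,0,0.07,0,-0.42,1,0,-2.7,0,0.07,0,-0.42,1,0,-2.7,0,0.07,0,-0.42,1,0,-2.7,0,0.07,0,-0.42,1,0,0,0,0,0,-0.05,1]' --newtons 40

```text
time_s: 4.58
ee_pos: [0.6232, -0.2075, 0.163]
eef_rot: [-179.7, 16.2, 90.2]
ft_force: [1.6, 0.7, -5.9]
opening: 0.119
```

```bash
python3 -c "
from h import *
print(bot.get_obs()['opening'])
delta([.623,-.2099,.1608],[180-16,0,90])
im,d,P=pts('side');a=cv2.resize(im[140:400,240:500,::-1],None,fx=2.3,fy=2.3);cv2.imwrite('pics/s3.png',a)"
```

```text
0.11866225843401616
turn [-16.21  16.08   2.39] shift cm [-0.16 -0.02  0.28] j [ 24.9  21.4 -25.2  89.9  26.5  72.4  -7.2]
```

View pics/s3.png

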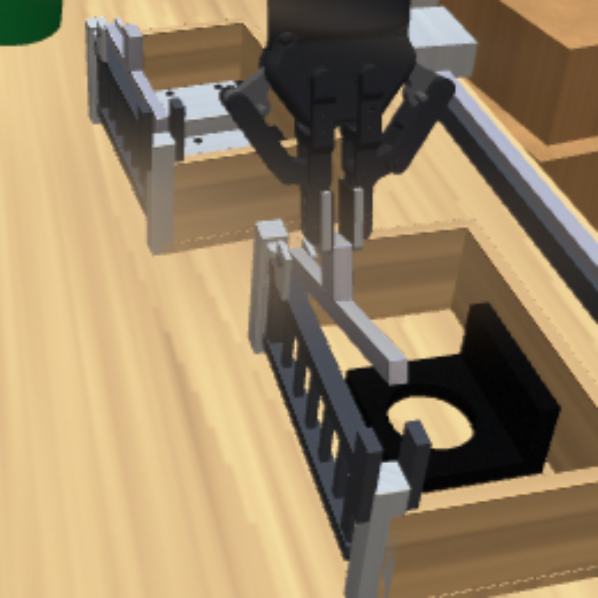

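```bash
cat >> h.py <<'E'
H=np.array([.622,-.098])
def gate(th,r=.1095,z=.161,yaw0=90.,pitch=16):
    "report present swing about hinge, and total delta to swing th"
    o=bot.get_obs();p=o['ee_pos'];v=p[:2]-H
    print('pos',p.round(4),'rpy',o['eef_rot'].round(1),'F',o['ft_force'].round(1),'op',round(o['opening'],3),'ang',np.degrees(np.arctan2(-v[0],-v[1])).round(1),'r',np.hypot(*v).round(4),'t',o['time_s'])
    t=np.radians(th); delta([*(H+r*np.array([-np.sin(t),-np.cos(t)])),z],[180,pitch,yaw0-th])
E
```

>>> carry_out --commands '[0.84,0,2.9,0,-0.57,-0.05,1,0.84,0,2.9,0,-0.57,-0.05,1,0.84,0,2.9,0,-0.57,-0.05,1,0.84,0,2.9,0,-0.57,-0.05,1,0.84,0,2.9,0,-0.57,-0.05,1]'

```text
time_s: 5.05
ee_pos: [0.5937, -0.2045, 0.1617]
eef_rot: [-179.3, 15.4, 74.4]
ft_force: [1.4, 1.5, -6.7]
opening: 0.12
```

```bash
python3 -c "
from h import *
gate(30)"
```

```text
pos [ 0.5937 -0.2045  0.1617] rpy [-179.3   15.4   74.4] F [ 1.4  1.5 -6.7] op 0.12 ang 14.9 r 0.1102 t 5.05
turn [ 3.25 -0.53 13.9 ] shift cm [ 0.42 -2.86 -0.01] j [ 23.8  21.2 -23.   89.8  23.6  76.3 -20.6]
```

Tracking is excellent: the swing angle is 14.9° and forces are small. I continue at 6° per row.

>>> carry_out --commands '[1.67,-0.1,5.7,0.04,-1.14,-0.06,1,1.67,-0.1,5.7,0.04,-1.14,-0.06,1,1.67,-0.1,5.7,0.04,-1.14,-0.06,1,1.67,-0.1,5.7,0.04,-1.14,-0.06,1,1.67,-0.1,5.7,0.04,-1.14,-0.06,1]'

```text
time_s: 5.47
ee_pos: [0.5435, -0.1752, 0.1615]
eef_rot: [-178.4, 15.7, 43.5]
ft_force: [1.8, 3.4, -6.0]
opening: 0.121
```

```bash
python3 -c "
from h import *
gate(75)"
```

```text
pos [ 0.5435 -0.1752  0.1615] rpy [-178.4   15.7   43.5] F [ 1.8  3.4 -6. ] op 0.121 ang 45.5 r 0.1101 t 5.4667
turn [ 6.2   0.1  27.37] shift cm [ 1.34 -5.43 -0.17] j [ 21.3  21.  -19.3  89.7  17.   83.1 -48.3]
```

>>> carry_out --commands '[1.5,0.1,5.7,0.05,-1.14,-0.06,1,1.5,0.1,5.7,0.05,-1.14,-0.06,1,1.5,0.1,5.7,0.05,-1.14,-0.06,1,1.5,0.1,5.7,0.05,-1.14,-0.06,1,1.5,0.1,5.7,0.05,-1.14,-0.06,1,1.5,0.1,5.7,0.05,-1.14,-0.06,1]'

```text
time_s: 5.97
ee_pos: [0.5143, -0.1117, 0.1629]
eef_rot: [-178.0, 15.9, 6.1]
ft_force: [1.9, 2.3, -7.8]
opening: 0.119
```

```bash
python3 -c "
from h import *
gate(90)"
```

```text
pos [ 0.5143 -0.1117  0.1629] rpy [-178.    15.9    6.1] F [ 1.9  2.3 -7.8] op 0.119 ang 82.7 r 0.1085 t 5.9667
turn [-0.28 -0.03  5.87] shift cm [ 0.02 -1.38  0.24] j [ 18.9  19.9 -15.8  90.7   5.9  86.2 -82.1]
```

>>> carry_out --commands '[0,0,2.9,0,-0.69,0.02,1,0,0,2.9,0,-0.69,0.02,1,0,0,0,0,0,-0.05,1,0,2.7,0,-0.07,0,0.32,1,0,2.7,0,-0.07,0,0.32,1,0,2.7,0,-0.07,0,0.32,1,0,2.7,0,-0.07,0,0.32,1,0,2.7,0,-0.07,0,0.32,1,0,0,0,0,0,-0.05,1]'

```text
time_s: 6.72
ee_pos: [0.5068, -0.0996, 0.1461]
eef_rot: [-178.7, 2.0, -0.4]
ft_force: [8.2, 2.4, -11.0]
opening: 0.12
```

```bash
python3 -c "
from h import *
gate(90,.119,.14,90,0)
im,d,P=pts('side');a=cv2.resize(im[100:400,200:500,::-1],None,fx=2,fy=2);cv2.imwrite('pics/s4.png',a)"
```

```text
pos [ 0.5068 -0.0996  0.1461] rpy [-178.7    2.    -0.4] F [  8.2   2.4 -11. ] op 0.12 ang 89.2 r 0.1152 t 6.7167
turn [-1.31  2.02 -0.41] shift cm [-0.36 -0.14  0.63] j [ 21.5   8.9 -15.9 104.6   1.4  69.  -85.2]
```

View pics/s4.png

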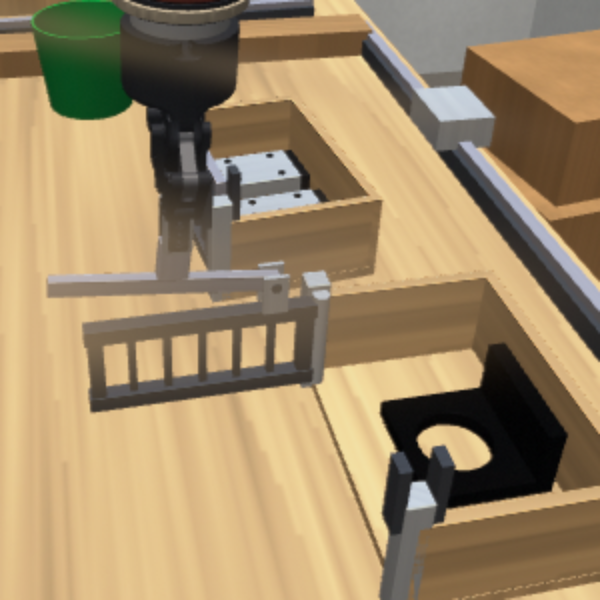

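>>> carry_out --commands '[0,1.5,0,-0.2,0,0.25,1,0,0.5,0,-0.15,0,0.1,1,0,0,0,0,0,-0.04,0.7,0,0,0,0,0,-0.05,0.5,0,0,0,0,0,-0.05,0.4,0,0,0,0,0,-0.05,0.4,0,0,0,0,0,-0.05,0.4,0,0,0,0,0,-1,0.4,0,0,0,0,0,-1,0.4,0,0,0,0,0,-2,0.4,0,0,0,0,0,-2,0.4,0,0,0,0,0,-2,0.4,0,0,0,0,0,-2,0.4,0,0,0,0,0,-0.05,0.4]'

```text
time_s: 7.93
ee_pos: [0.5075, -0.1066, 0.2595]
eef_rot: [-178.5, -0.4, -0.2]
ft_force: [-0.2, -0.6, 0.7]
opening: 0.603
```

```bash
python3 -c "
from h import *
gate(90)
im,d,P=pts('side');a=cv2.resize(im[100:400,200:500,::-1],None,fx=2,fy=2);cv2.imwrite('pics/s5.png',a)
im,d,P=pts('side')
z=P[...,2];m=(z>.095)&(z<.15)&(P[...,1]<-.05)&(P[...,1]>-.15)&(P[...,0]<.62)&(P[...,0]>.4)
q=P[m];print(m.sum(),np.polyfit(q[:,0],q[:,1],1),q.min(0),q.max(0))
m=(z>.085)&(z<.15)&(P[...,1]>0)&(P[...,1]<.3)&(P[...,0]<.62)&(P[...,0]>.4)
print(P[m].min(0),P[m].max(0))"
```

```text
pos [ 0.5075 -0.1066  0.2595] rpy [-178.5   -0.4   -0.2] F [-0.2 -0.6  0.7] op 0.603 ang 85.7 r 0.1148 t 7.9333
turn [ -1.5  -16.35   0.05] shift cm [ 0.44 -0.61  9.87] j [ 22.7   3.3 -15.2  97.1  -0.7  79.6 -82.5]
2524 [ 0.0256584  -0.11524777] [ 0.4126058  -0.11114361  0.09501585] [ 0.6199968  -0.07237252  0.14999535]
[0.5332985  0.03294407 0.08504956] [0.61998591 0.28313411 0.1497494 ]
```

View pics/s5.png

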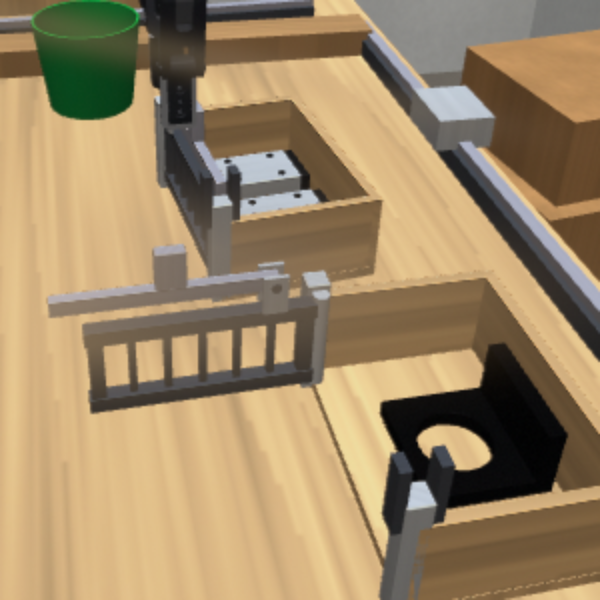

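```bash
python3 -c "
from h import *
print(bot.close_job())"
```

```text
the job is handed in; nothing more can be done
None
```

The gate of the bracket pen (the right-hand one seen from the robot) is open to about a right angle with its latch let go. I handed the job in at about 8 s.

I gripped the thumb lever and lifted the bar about 22 mm out of its catch. I then swung the gate about its hinge, lowered the bar, opened the fingers and backed straight up.

- **Gate angle:** the tool reached about 89° at the end of the swing. A line fitted to the side-camera depth points on the gate gave about 88.5°.
- **Latch:** the last picture shows the bar dropped back to rest and the lever free. The fingers were about 9 cm above the lever, and the wrist force read under 1 N.
- **Other gate:** the pen with the aluminium blocks looks shut and latched in the last picture. I checked this by eye and did not measure its angle.
- **Wrist force:** the highest reading I saw was about 14 N, while I was lowering the bar.

No check failed or disagreed.

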